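# Hang the socket box on the panel's screw by its keyhole

## Robot

A 6-joint arm with a two-finger parallel gripper is mounted at the origin on the work surface. World frame = base frame: x ahead of the robot, y to its left, z up, the work surface at z = 0. Lengths are in mm, angles in rad, forces in N, time in s.
With the tool pointing down it reaches from about 350 to 775 mm from the base axis. Payload 7.3 kg.
Tool frame: the origin (TCP) lies at the very end of the fingers, on their centre line; the grasp point (between the pads) lies 19 mm behind it; x points along the fingers, z is the direction in which the jaws open and shut, and the axes are right-handed (so a half turn about x gives the same grasp; the last joint's range is limited). The gripper opens to 92 mm and grips with 3 to 60 N. Pads are 19 mm wide; open, the fingers measure 130 mm over their backs; the gripper's body (75 mm by 190 mm) begins 47 mm behind the grasp point.
Start: joints at [0.982, 0.342, 1.524, -0, 1.275, -0.146], TCP at [224.936, 474.393, 226.741] pointing down, gripper open.
Joint ranges: [-2.53, 2.53], [-0.77, 2.02], [0.04, 2.7], [-1, 4.14], [0.28, 2.66], [-3.11, 3.11]. Speed limits (rad/s): [2.57, 2.57, 3.14, 3.14, 3.14, 3.14].

## Interface

Orientations are given as [roll, pitch, yaw] about the fixed x, y, z axes, in that order (R = Rz(yaw) Ry(pitch) Rx(roll)).
In Python, from plant import * gives the robot as it stands.
- The arm moves only by the tool carry_out, never from a script. Its argument "rows" is a list of rows, each a list of 4 numbers: the shift along the world's x, y, z in mm, then the turn about the world's z in degrees. In form: [[x, y, z, twist], ...]. A call has 1 to 20 rows; each row is the pose to reach, as a shift and turn from the pose measured when the call began; what a row does not reach only later rows make up. A row lasts 1/12 s, in which the tool goes at most 41.7 mm and 7.16 degrees, less where a joint would pass 70% of its speed; a pose out of reach is approached as far as the arm can. A call with a gripper value outside its range is refused whole. "hand" is the finger opening in mm, from 0 to 91.8, set as the call begins (left out, the last holds). The fingers move at their own pace and stop on an object; the grip force is fixed at half the most. Time passes only in rows, so rows that repeat a pose let the fingers close. It gives the time, the measured TCP pose, the force and the opening at its end, in the units of the state.
- get_obs(): the state, without advancing time (a new reading comes with each control period).
- capture(name): name is "scene" or "top"; returns the picture (480x640x3 uint8, red, green, blue); there is no depth.
- camera_info(name): a dict with "camera_matrix" (3x3 intrinsics, pixels), "dist" ([k1, k2, p1, p2, k3] as OpenCV has them; the pictures are not rectified), "pose" (4x4, takes a point from camera to world coordinates). Camera axes: x right, y down, z forward; pixel columns grow to the right and rows downward; lengths in mm; the calibration is good to about 2 mm. A picture is of the moment at which its call begins. camera_info takes no time and is no camera call.
- close_job(): hands the job in, once; it reports no verdict.
The state is a dict: "time": time; "joint_positions": joint angles; "dq": joint speeds; "tau": joint torques, N m; "tool_pos": TCP position; "tcp_rot": TCP orientation; "contact_force": force on the tool from outside, world axes, zero at the start; "moment": the same for the moment, N m; "grip_width": finger opening in mm.
Only numpy, scipy, OpenCV 4.12 (cv2) and the standard library are available. Lean on these libraries where they do the work, as an engineer would, in place of code of your own. Each camera call takes 0.05 s, during which the arm holds its last target. There are 200 camera calls.

## Task

Hang the die-cast socket box on the screw of the upright mounting panel: bring the keyhole in its back over the screw head, squeeze the box lightly against the panel on its rubber feet and pull it straight down until the screw is fully home at the top of the slot, then let go. Feel for the screw rather than forcing it - never lean hard on the panel or its screw with the box - and leave everything else on the bench where it is.

Things in the scene. Friction and masses are not known exactly. Their poses are not given: they have to be found in the camera images.
- socket_box: Die-cast aluminium box standing upright on the bench, 56 mm wide (its y), 36 mm deep (its x), 96 mm tall, about 0.4 kg, six banana sockets on its front. Origin: centre of its underside; z up, x points out of its BACK, which has the keyhole. It hangs with its x, y, z parallel to the panel's.
- box_grip (a point): Middle of the box at the height to grip it across its 56 mm width: 74 mm above its underside.
- key_hole (a point): Centre of the keyhole's round hole (15 mm across), in the outer face of the box's back: 18 mm behind the box's middle, 62 mm above its underside. A slot 8 mm wide runs up from it. The back wall is 3 mm thick with a hollow behind.
- key_slot_end (a point): Point in the outer face of the back, 14 mm above key_hole, where the middle of the screw's shank lies when it is fully home at the top of the slot.
- feet_line (a point): Midpoint between the tips of the box's two upper rubber feet (5.5 mm out of its back, 89 mm above its underside) when they are not squeezed. Feet 9 mm across, 21 mm either side of the centre line; two more alike 7 mm above the underside. Each yields about 0.4 N per mm and is solid after 3.5 mm.
- panel: Upright grey sheet-steel mounting panel fixed to the bench, 280 mm wide (its y), 206 mm tall, 4 mm thick. Origin: middle of the foot of its front face; x points from the front face into the panel, z up. An earth-bonding bar, 36 mm wide and 28 mm deep, is mounted on its front at y = 90 to 126 mm, 65 to 185 mm up.
- screw_slot (a point): Middle of the horizontal slotted hole (36 x 7 mm) that carries the steel screw, on the panel's front face, 30 mm to the -y side of its middle, 175 mm up; axes as the panel's. The screw stands square to the panel at this height, but is clamped anywhere within 14 mm either way along y: its place in the slot is not measured.
- screw_head (a point): Point 6 mm out from screw_slot, about where the underside of the screw's head is: really 5.5 to 7 mm off the panel's face, and offset along y like the screw. Pan head 12 mm across, 4.5 mm thick; shank 6 mm; washer 1.5 mm thick. The box's 3 mm back wall passes behind the head only when the upper feet are squeezed by 1.5 to 3 mm.
- handheld: Black rubber-clad handheld instrument lying on the bench, 150 x 85 x 36 mm; not to be moved.
- screwdriver: Screwdriver lying on the bench, 180 mm long; not to be moved.
- logic_board: Small green circuit board, 75 x 50 x 18 mm; not to be moved.
- wire_reel: Grey reel standing on its flange, 64 mm across, 42 mm tall; not to be moved.
- filter_box: Aluminium in-line filter lying on the bench, 92 x 38 x 27 mm, a connector at each end; not to be moved.
- probe: Black pen-shaped test probe, about 125 mm long; not to be moved.
There are look-alikes about, which are no part of the job. Leave any orange or turquoise look-alike of the socket_box alone.

How it is judged (in metres and radians):
On the way, in this order (a step that is already met when the one before it is completed fails the run):
1. the screw head is through the keyhole's round hole: the back of the box is within 8.5 mm of the panel with the hole within 5 mm of screw height and 18 mm of the slot's middle (z of key_hole in the frame of screw_slot between -0.005 and 0.005 m and y of key_hole in the frame of screw_slot between -0.018 and 0.018 m and x of key_hole in the frame of screw_slot above -0.0085 m), for 0.1 s.
2. still held by the gripper, the box has been pulled down until the screw is home at the top of the slot (z of key_slot_end in the frame of screw_slot between -0.003 and 0.003 m and y of key_slot_end in the frame of screw_slot between -0.018 and 0.018 m and x of key_slot_end in the frame of screw_slot above -0.006 m and contact force between the fingers and socket_box above 1 N), for 0.1 s.
At the end, for the whole second after the job is handed in: The box hangs on the screw, released and at rest: the slot-end point within 3 mm of the screw's height, within 18 mm of the slot's middle along the panel and less than 6 mm from its face, upright and square to the panel within about 7 degrees (z of key_slot_end in the frame of screw_slot between -0.003 and 0.003 m and y of key_slot_end in the frame of screw_slot between -0.018 and 0.018 m and x of key_slot_end in the frame of screw_slot above -0.006 m and angle between socket_box's own z axis and vertical below 0.12 rad and angle between the x axis of socket_box and the x axis of panel, either way round below 0.14 rad and linear speed of socket_box below 0.02 m/s and contact force between the fingers and socket_box below 0.1 N); the robot touches nothing.
It fails at once if the box bears on the panel or its screw with more than 25 N, all their contacts added up (contact force between socket_box and panel above 25 N).
It fails at once if the robot itself pushes on the panel with more than 10 N (contact force between any of the arm, the fingers and panel above 10 N).
It fails at once if another thing on the bench is moved by more than 30 mm (distance of any of handheld, screwdriver, logic_board, wire_reel, filter_box, probe from where it was at the start of the episode above 0.03 m).
It also fails if it takes over 70 s, if anything falls off the work surface, if the arm or the gripper's body presses on something with over 40 N, if the wrist force passes 120 N, or if a joint passes its speed limit or range.

## Working session

There is one attempt and no reset: what is moved stays moved. The work goes in short steps, Python scripts to look and compute and a tool call to move; the robot and the scene stay as the last step left them, time stands still between calls to the robot, and variables do not carry over. Pictures are saved under pics/ and viewed, about 8 in all and at most 12, crops included, and the job is handed in when it is done.

Besides the shell and the picture viewer there is one more tool, called after ">>>" as name(argument=value, ...), one argument or row to a line, values as JSON. carry_out: Moves the arm, as the interface text tells. Its arguments: {"type":"object","properties":{"rows":{"type":"array"},"hand":{"type":"number"}},"required":["rows"]}

```bash
mkdir -p pics; python3 - <<'E'
from plant import *
import cv2
print(get_obs())
for n in("scene","top"):
    cv2.imwrite(f"pics/{n}0.png",capture(n)[...,::-1]); i=camera_info(n); print(n,i)
E
```

```text
{'time': 0.0, 'joint_positions': array([ 9.82023531e-01,  3.42708410e-01,  1.52497255e+00,  2.92853161e-05,
        1.27536443e+00, -1.46026715e-01]), 'dq': array([-0.00130795,  0.00140753,  0.00161146, -0.00094912, -0.0008683 ,
        0.00052581]), 'tau': array([-9.40359168e-04, -4.31235158e+01, -2.44225538e+01,  7.18916254e-02,
        5.57947950e-02, -1.78237515e-04]), 'tool_pos': array([224.69583943, 474.07117628, 226.06789199]), 'tcp_rot': array([ 2.97629153,  1.56934332, -2.17885208]), 'contact_force': array([ 0.1719191 ,  0.86350132, -0.22006052]), 'moment': array([ 0.0264295 , -0.00340008, -0.0298318 ]), 'grip_width': 91.89444411368049}
scene {'camera_matrix': array([[507.0203919 ,   0.        , 318.63227815],
       [  0.        , 507.0203919 , 241.54810774],
       [  0.        ,   0.        ,   1.        ]]), 'dist': array([-0.07417407,  0.        ,  0.        ,  0.        ,  0.        ]), 'pose': array([[ 8.86345744e-01,  3.31450911e-01, -3.23313339e-01,
         8.38883474e+02],
       [ 4.62644738e-01, -6.62217785e-01,  5.89429768e-01,
        -4.65650535e+02],
       [-1.87368096e-02, -6.72017781e-01, -7.40297936e-01,
         8.00451796e+02],
       [ 0.00000000e+00,  0.00000000e+00,  0.00000000e+00,
         1.00000000e+00]])}
top {'camera_matrix': array([[558.12096414,   0.        , 324.17522163],
       [  0.        , 558.12096414, 247.11326871],
       [  0.        ,   0.        ,   1.        ]]), 'dist': array([-0.12296133,  0.        ,  0.        ,  0.        ,  0.        ]), 'pose': array([[-8.14729153e-04, -9.86683797e-01,  1.62648151e-01,
         3.90059645e+02],
       [-9.99774090e-01,  4.25822591e-03,  2.08239528e-02,
         4.73640127e+01],
       [-2.12392493e-02, -1.62594441e-01, -9.86464364e-01,
         1.27470094e+03],
       [ 0.00000000e+00,  0.00000000e+00,  0.00000000e+00,
         1.00000000e+00]])}
```

View pics/scene0.png

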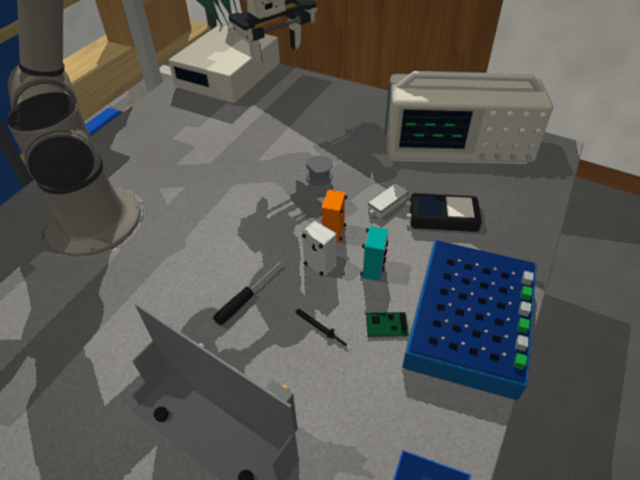

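View pics/top0.png

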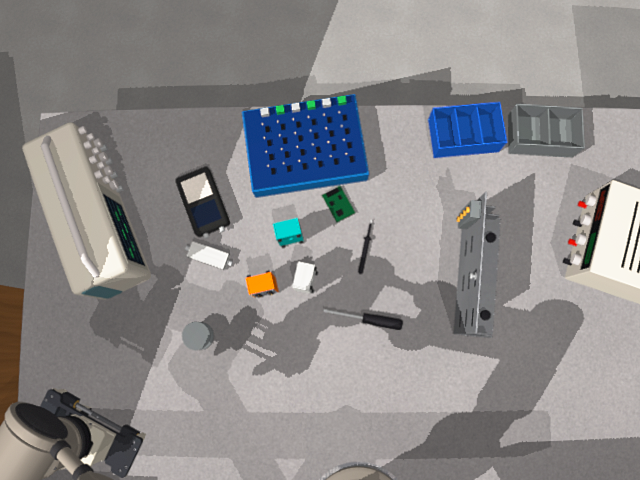

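```bash
python3 - <<'E'
import cv2,numpy as np
a=cv2.imread("pics/top0.png");b=cv2.imread("pics/scene0.png")
r=lambda im,x,y,w,h:cv2.resize(im[y:y+h,x:x+w],(400,400*h//w),interpolation=cv2.INTER_CUBIC)
t1=r(a,270,230,80,80);t2=cv2.resize(a[185:345,440:520],(300,600),interpolation=cv2.INTER_CUBIC)
t3=r(b,285,180,100,110)[:600]
c=np.zeros((600,800,3),np.uint8)
t1=cv2.resize(t1,(250,250)); c[:250,:250]=t1
t3=cv2.resize(t3,(250,275)); c[275:550,:250]=t3
c[:,260:560]=t2
cv2.imwrite("pics/crop0.png",c)
E
```

```text
(no output)
```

View pics/crop0.png

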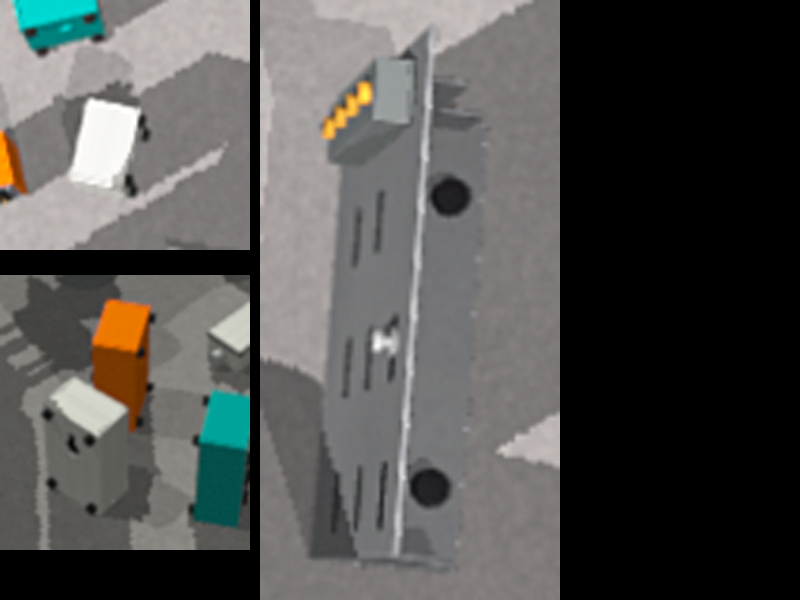

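```bash
cat >h.py <<'E'
import cv2,numpy as np
from plant import *
def ray(n,uv):
    i=camera_info(n);u=cv2.undistortPoints(np.float64(uv).reshape(-1,1,2),i["camera_matrix"],i["dist"]).reshape(-1,2)
    d=np.c_[u,np.ones(len(u))]@i["pose"][:3,:3].T
    return i["pose"][:3,3],d
def onz(n,uv,z):
    o,d=ray(n,uv);return o+d*((z-o[2])/d[:,2])[:,None]
def proj(n,p):
    i=camera_info(n);T=np.linalg.inv(i["pose"])
    return cv2.projectPoints(np.float64(p).reshape(-1,1,3),cv2.Rodrigues(T[:3,:3])[0],T[:3,3],i["camera_matrix"],i["dist"])[0].reshape(-1,2)
E
python3 - <<'E'
from h import *
a=cv2.imread("pics/top0.png");hsv=cv2.cvtColor(a,cv2.COLOR_BGR2HSV)
m=((hsv[...,2]>205)&(hsv[...,1]<40)).astype(np.uint8)
m[:255]=0;m[300:]=0;m[:,:285]=0;m[:,325:]=0
c=max(cv2.findContours(m,0,2)[0],key=cv2.contourArea)
w=onz("top",c.reshape(-1,2),96)
R=cv2.minAreaRect(w[:,:2].astype(np.float32));print("box",cv2.contourArea(c),R)
# panel
g=cv2.cvtColor(a,6).astype(int)
pts=[]
for r in range(200,332,6):
    x0=486-(r-193)*9.4/140; s=g[r,int(x0)-6:int(x0)+7]; k=int(np.argmax(s)); pts.append((int(x0)-6+k,r,s[k]))
P=np.array([p[:2] for p in pts if p[2]>110],float)
e=onz("top",P,206);f=np.polyfit(e[:,0],e[:,1],1);res=e[:,1]-np.polyval(f,e[:,0]);print("edge y=ax+b",f,res.std(),np.degrees(np.arctan(f[0])))
print("ends",onz("top",[(485.9,193),(476.5,333)],206))
m2=((g>165)).astype(np.uint8);m2[:265]=0;m2[285:]=0;m2[:,:465]=0;m2[:,482:]=0
n,l,st,ce=cv2.connectedComponentsWithStats(m2);print(st,ce)
print(g[268:284,464:484])
E
```

```text
box 389.5 ((522.8842163085938, 117.30531311035156), (36.583065032958984, 57.04741668701172), 77.04177856445312)
edge y=ax+b [-1.17845784e-01 -1.70609768e+02] 2.0211290216080315 -6.721067196207196
ends [[ 673.67698909 -251.05564783  206.        ]
 [ 399.1792176  -220.20738601  206.        ]]
[[     0      0    640    480 307143]
 [   479    265      3     20     32]
 [   470    274      7      5     25]] [[319.47082304 239.49338907]
 [480.         274.5       ]
 [472.52       275.92      ]]
[[120 120 120 121 120 120 119 116 119 120 121 109 105 115 115 122 195 184
  121 114]
 [119 119 119 120 120 119 119 118 120 121 119  91  79 112 116 114 189 200
  126 113]
 [119 119 119 119 120 120 118 120 120 121 102  63  64 111 116 110 181 180
  120 113]
 [119 121 120 119 120 110 112 119 118 103  77  55  76 112 117 115 179 155
  116 112]
 [118 119 120 120 117  91 106 119 112  83  73 105  99 112 115 126 180 147
  115 113]
 [119 120 120 120 107  80 135 162 134  87  82 140 133 117 116 131 182 147
  117 113]
 [112 119 120 120 102  98 172 205 171 124 114 156 154 123 115 132 181 138
  115 114]
 [ 96 119 121 120 102 100 186 233 203 189 187 182 166 126 115 138 179 126
  114 116]
 [ 90 120 122 119  92  90 199 243 220 215 218 194 172 127 117 148 177 114
  112 116]
 [ 90 121 122 118  88 102 210 243 191 165 180 187 161 122 116 157 179 116
  114 116]
 [ 93 120 121 118  90  98 166 184 140 118 154 188 146 117 117 162 178 119
  116 116]
 [ 98 122 122 120  84  80 117 126 115 114 139 138 121 113 117 166 186 117
  114 116]
 [105 120 120 119  83  77 109 116 115 115 109  76 108 114 120 182 187 105
  112 117]
 [107 121 121 120  83  78 111 117 118 117  84  52 108 115 122 190 183 113
  114 116]
 [108 121 120 119  82  90 115 117 119 118  79  61 109 116 120 193 180 120
  115 118]
 [108 119 121 119  78  94 118 117 118 118  73  63 112 115 111 184 179 121
  117 118]]
```

```bash
python3 - <<'E'
from h import *
a=cv2.imread("pics/top0.png");g=cv2.cvtColor(a,6).astype(float)
P=[]
for r in range(235,328):
    x0=round(486-(r-193)*9.4/140); xs=np.arange(x0-3,x0+4); w=np.clip(g[r,xs]-130,0,None)
    if w.max()>30: P.append((xs@w/w.sum(),r))
P=np.array(P);e=onz("top",P,206)
f=np.polyfit(e[:,0],e[:,1],1)
for _ in range(3):
    k=abs(e[:,1]-np.polyval(f,e[:,0]))<1.5;f=np.polyfit(e[k,0],e[k,1],1)
th=np.arctan(f[0]);print(len(P),k.sum(),f,np.degrees(th))
py=np.array([np.cos(th),np.sin(th)]);px=np.array([py[1],-py[0]])
E=onz("top",[(485.9,193),(476.5,333)],206)[:,:2];s=E@py;mid=s.mean();
c0=np.array([0,f[1]]);c=c0+py*(mid-c0@py); o=c-2*px;print("len",np.ptp(s),"origin",o,"px",px)
for uv in [(471.3,275.8),(474.0,275.8),(475.5,275.8)]:
    p=onz("top",[uv],175)[0,:2]-o;print(uv,p+o,"panel x,y",p@px,p@py)
s=o-30*py;print("slot",s)
for y in(-48,-12): print(y,proj("top",[*(o+y*py),175]))
for y in(-140,140): print("top corners",proj("top",[*(o+y*py),206]))
E
```

```text
93 93 [-1.14212288e-01 -1.72999920e+02] -6.515648955837533
len 276.2252564478166 origin [ 536.80893536 -232.29709448] px [-0.11347458 -0.9935409 ]
(471.3, 275.8) [ 512.33978869 -221.81079858] panel x,y -7.64193774129758 -25.501026022658753
(474.0, 275.8) [ 512.30344274 -227.24399145] panel x,y -2.239714058262867 -24.92060793294634
(475.5, 275.8) [ 512.28308027 -230.26431143] panel x,y 0.7634079881218557 -24.598109346662024
slot [ 507.00270837 -228.89285709]
-48 [[474.27060964 287.43296048]]
-12 [[475.57070484 269.50434294]]
top corners [[474.55943703 333.79726912]]
top corners [[484.41389099 191.91113696]]
```

>>> carry_out(
  rows=[
    [0, 0, 120, 0],
    [0, 0, 120, 0],
    [0, 0, 120, 0],
    [0, 0, 120, 0],
  ],
)

```text
time: 0.43
tool_pos: [225.8, 475.9, 353.5]
tcp_rot: [-0.143, 1.56, 0.985]
contact_force: [-0.2, -0.1, -0.2]
grip_width: 91.9
```

>>> carry_out(
  rows=[
    [297, -359, -100, -77.5],
    [297, -359, -100, -77.5],
    [297, -359, -100, -77.5],
    [297, -359, -100, -77.5],
    [297, -359, -100, -77.5],
    [297, -359, -100, -77.5],
    [297, -359, -100, -77.5],
    [297, -359, -100, -77.5],
    [297, -359, -100, -77.5],
    [297, -359, -100, -77.5],
    [297, -359, -100, -77.5],
    [297, -359, -100, -77.5],
    [297, -359, -150, -77.5],
    [297, -359, -180, -77.5],
    [297, -359, -180, -77.5],
    [297, -359, -180, -77.5],
  ],
)

```text
time: 1.77
tool_pos: [521.6, 117.0, 172.5]
tcp_rot: [-0.427, 1.564, -0.65]
contact_force: [0.4, -0.7, 0.2]
grip_width: 92.0
```

```bash
python3 - <<'E'
from h import *
o=get_obs();r=o["tcp_rot"];print(o["tool_pos"],np.degrees(r[2]-r[0]),np.degrees(r[1]),o["joint_positions"])
a=capture("top")[...,::-1];b=capture("scene")[...,::-1]
c=np.hstack([cv2.resize(a[200:330,230:360],(400,400)),cv2.resize(b[130:300,240:410],(400,400))]);cv2.imwrite("pics/g1.png",c)
E
```

```text
[521.55500584 117.01760362 172.47361897] -12.806093786210447 89.5950719914954 [ 0.08011996  0.40617685  1.58499617 -0.00517796  1.14516093  0.30575405]
```

View pics/g1.png

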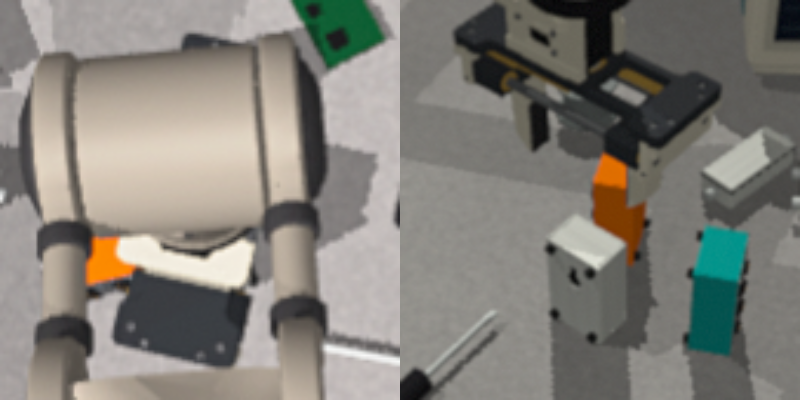

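```bash
python3 -c "
from h import *
print(proj('scene',[[521.6,117,172.5],[522.9,117.3,96]]))
T=camera_info('top');print(proj('top',[522.9,117.3,96]))
m=(cv2.imread('pics/scene0.png').min(2)>150).astype(np.uint8);m[:215]=0;m[255:]=0;m[:,:295]=0;m[:,345:]=0
n,l,s,c=cv2.connectedComponentsWithStats(m);i=1+s[1:,4].argmax();print(s[i],c[i],onz('scene',[c[i]],96))"
```

```text
[[318.68967502 203.15146983]
 [320.11438088 232.44389958]]
[[303.00879519 275.75150495]]
[305 221  30  23 374] [319.32352941 231.95721925] [[520.96055855 117.75704011  96.        ]]
```

>>> carry_out(
  rows=[
    [0.5, 0, -40, 0],
    [0.5, 0, -80, 0],
    [0.5, 0, -105, 0],
    [0.5, 0, -117.5, 0],
    [0.5, 0, -117.5, 0],
    [0.5, 0, -117.5, 0],
    [0.5, 0, -117.5, 0],
  ],
)

```text
time: 2.45
tool_pos: [526.3, 117.9, 60.8]
tcp_rot: [0.045, 1.552, -0.178]
contact_force: [0.6, -0.3, -0.6]
grip_width: 91.7
```

>>> carry_out(
  rows=[
    [0, 0, 0, 0],
    [0, 0, 0, 0],
    [0, 0, 0, 0],
    [0, 0, 0, 0],
    [0, 0, 0, 0],
    [0, 0, 0, 0],
    [0, 0, 0, 0],
    [0, 0, 0, 0],
    [0, 0, 0, 0],
    [0, 0, 0, 0],
  ],
  hand=40,
)

```text
time: 3.28
tool_pos: [525.1, 118.0, 60.6]
tcp_rot: [0.024, 1.555, -0.199]
contact_force: [-5.2, 2.0, 5.9]
grip_width: 56.2
```

>>> carry_out(
  rows=[
    [0, 0, 10, 0],
    [0, 0, 30, 0],
    [0, 0, 60, 0],
    [0, 0, 90, 0],
    [0, 0, 113, 0],
    [0, 0, 113, 0],
    [0, 0, 113, 0],
    [0, 0, 113, 0],
  ],
)

```text
time: 3.95
tool_pos: [524.1, 117.8, 171.6]
tcp_rot: [-0.051, 1.558, -0.274]
contact_force: [-0.4, 0.1, -5.0]
grip_width: 56.1
```

```bash
cat >>h.py <<'E'
def st():
    o=get_obs();r=o["tcp_rot"];R=cv2.Rodrigues(np.zeros(3))[0]
    from scipy.spatial.transform import Rotation as Q
    R=Q.from_euler("xyz",r).as_matrix()
    print("t",o["time"],"pos",o["tool_pos"].round(2),"yaw",np.degrees(r[2]-r[0]).round(2),"xaxis",R[:,0].round(4),"zaxis",R[:,2].round(4),"F",o["contact_force"].round(2),"w",round(o["grip_width"],2))
E
python3 - <<'E'
from h import *
for i in range(3):
    st();b=capture("scene")
cv2.imwrite("pics/s2.png",b[...,::-1])
a=capture("top")[...,::-1];cv2.imwrite("pics/t2.png",a)
c=np.hstack([cv2.resize(a[200:330,260:390],(400,400)),cv2.resize(b[130:300,240:410,::-1],(400,400))]);cv2.imwrite("pics/g2.png",c)
E
```

```text
t 3.95 pos [524.14 117.84 171.63] yaw -12.77 xaxis [ 0.0125 -0.0035 -0.9999] zaxis [ 0.9752 -0.221   0.013 ] F [-0.37  0.06 -5.  ] w 56.11
t 4.0 pos [523.91 117.86 171.28] yaw -12.76 xaxis [ 0.0115 -0.0036 -0.9999] zaxis [ 0.9752 -0.2209  0.012 ] F [ 0.6  -0.51 -4.79] w 56.12
t 4.05 pos [523.97 117.87 171.33] yaw -12.77 xaxis [ 0.0115 -0.0036 -0.9999] zaxis [ 0.9752 -0.2209  0.012 ] F [ 0.44  0.03 -4.77] w 56.04
```

View pics/g2.png

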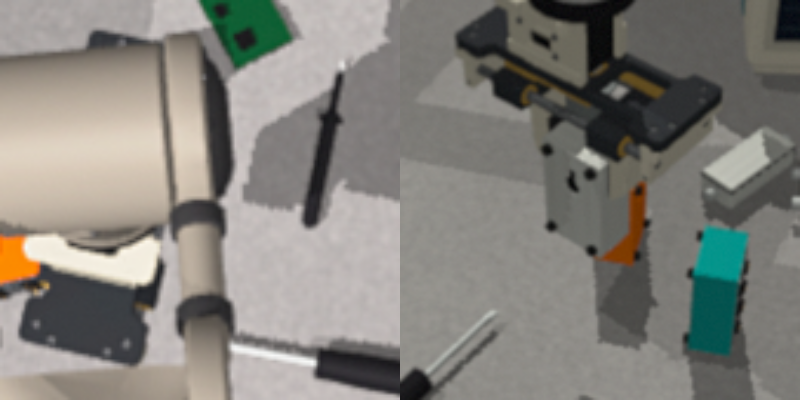

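```bash
python3 - <<'E'
from h import *
b=cv2.imread("pics/s2.png");g=cv2.cvtColor(b,6)
m=(g<45).astype(np.uint8);m[:,:295]=0;m[:,330:]=0;m[:185]=0;m[245:]=0
n,l,s,c=cv2.connectedComponentsWithStats(m)
for i in range(1,n):
    if s[i,4]>4: print(s[i],c[i].round(1))
t=np.array([523.97,117.87,171.33]);th=np.radians(-102.77);X=np.array([np.cos(th),np.sin(th),0]);Y=np.array([-X[1],X[0],0]);Z=np.array([0,0,1.])
B=t-60.6*Z
pts=[B+X*21+Y*y+Z*z for z in(89,7) for y in(-21,21)]+[B+X*18+Z*62,B+X*18+Z*68]
print(proj("scene",pts).round(1)); print(proj("scene",[p+[1,0,0] for p in pts[:1]]+[p+[0,1,0] for p in pts[:1]]+[p+[0,0,1] for p in pts[:1]]).round(2))
# panel corners in scene
th=np.radians(-6.5);py=np.array([np.cos(th),np.sin(th)]);px=np.array([py[1],-py[0]]);o=np.array([536.8,-232.3])
print(proj("scene",[[*(o+q*py+d*px),206] for q in(-140,140) for d in(0,4)]).round(1))
E
```

```text
[319 185  11  12 100] [324.8 189.4]
[301 192   4   4  12] [302.2 193.4]
[319 202   4   4  14] [320.5 203.7]
[311 204   5   7  16] [312.8 207.4]
[303 224   3   4   8] [304.  225.5]
[320 235   3   3   9] [321. 236.]
[[303.  193.2]
 [321.3 203.6]
 [304.8 225.6]
 [321.9 236. ]
 [313.5 208.6]
 [313.5 206.1]]
[[303.46 193.33]
 [303.24 192.81]
 [302.94 192.73]]
[[136.7 302.2]
 [134.7 304.1]
 [292.2 404.7]
 [290.2 407.2]]
```

>>> carry_out(
  rows=[
    [0, -30, 2, 1],
    [-1, -65, 2, 3],
    [-2, -105, 2, 5],
    [-3, -145, 2, 6.3],
    [-4, -185, 2, 6.3],
    [-5, -220, 2, 6.3],
    [-5.5, -250, 2.3, 6.3],
    [-5.5, -275, 2.3, 6.3],
    [-5.5, -290, 2.3, 6.3],
    [-5.5, -290, 2.3, 6.3],
    [-5.5, -290, 2.3, 6.3],
    [-5.5, -290, 2.3, 6.3],
    [-5.5, -290, 2.3, 6.3],
  ],
)

```text
time: 5.23
tool_pos: [518.7, -170.9, 173.8]
tcp_rot: [0.001, 1.559, -0.11]
contact_force: [-1.0, -0.7, -4.0]
grip_width: 55.9
```

```bash
python3 - <<'E'
from h import *
st();a=capture("top")[...,::-1];b=capture("scene")[...,::-1]
cv2.imwrite("pics/t3.png",a);cv2.imwrite("pics/s3.png",b);st()
c=np.hstack([cv2.resize(a[210:340,410:510],(400,520),interpolation=2),cv2.resize(b[250:420,110:240],(398,520),interpolation=2)]);cv2.imwrite("pics/g3.png",c)
E
```

```text
t 5.2333 pos [ 518.74 -170.87  173.84] yaw -6.4 xaxis [ 0.012  -0.0013 -0.9999] zaxis [ 0.9937 -0.1114  0.0121] F [-1.05 -0.66 -3.96] w 55.88
t 5.3333 pos [ 518.93 -170.98  174.12] yaw -6.38 xaxis [ 0.0126 -0.0018 -0.9999] zaxis [ 0.9937 -0.1111  0.0127] F [ 0.07  0.25 -4.23] w 55.89
```

View pics/g3.png

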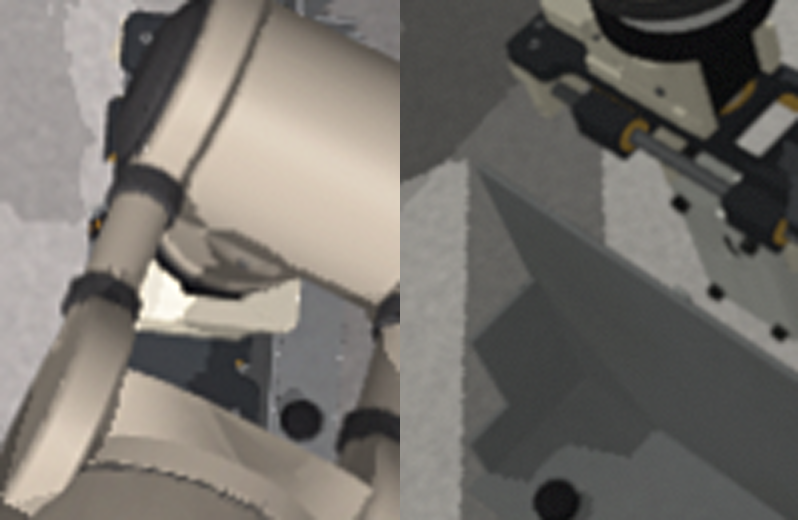

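```bash
python3 - <<'E'
from h import *
b=cv2.imread("pics/s3.png")
th=np.radians(-6.5);py=np.array([np.cos(th),np.sin(th)]);px=np.array([py[1],-py[0]]);o=np.array([536.8,-232.3])
W=lambda x,y,z:[*(o+x*px+y*py),z]
print("screw head outer, top", proj("scene",[W(-10.5,-25.3,175),W(-10.5,-25.3,181),W(-8,-25.3,181)]).round(1))
print("front top edge", proj("scene",[W(0,y,206) for y in(-140,-80,-25,0,140)]).round(1))
for n,f in(("s0",'pics/scene0.png'),("s3","pics/s3.png")):
    g=cv2.cvtColor(cv2.imread(f),6); print(n);print(g[340:352,192:214])
cv2.imwrite("pics/g4.png",cv2.resize(cv2.imread("pics/scene0.png")[300:420,130:310],(780,520),interpolation=2))
E
```

```text
screw head outer, top [[203.6 346.6]
 [202.8 344.4]
 [201.6 345.7]]
front top edge [[136.7 302.2]
 [165.7 321.6]
 [194.2 340.5]
 [207.8 349.5]
 [292.2 404.7]]
s0
[[111  99  91  84  85  86  86  85  85  84  86  84  82  84  85  85  86  84
   89  88  88  87]
 [124 120 114 102  89  85  85  83  83  83  83  83  82  83  85  85  86  89
   90  88  88  88]
 [118 127 131 133 106  92  84  91  99  94  84  82  85  84  86  85  87  86
   87  86  86  87]
 [ 91 110 126 137 125 113 107 124 146 136 106  88  86  84  85  84  86  85
   86  85  86  85]
 [ 70  82 100 118 126 132 141 152 168 163 140 108  87  82  86  85  85  85
   85  85  83  83]
 [ 66  64  75  91 111 127 140 146 154 158 147 123  96  83  82  84  86  85
   85  84  84  84]
 [ 65  63  66  69  81 100 119 129 135 139 135 122 100  83  81  81  85  86
   86  84  85  83]
 [ 65  65  64  64  67  75  90 108 123 129 129 120  98  81  80  81  84  84
   84  85  83  83]
 [ 66  65  65  65  63  64  69  80  99 117 126 125 113  94  86  83  83  86
   84  84  87  84]
 [ 66  64  64  65  65  64  63  66  75  89 107 121 126 120 107  90  85  83
   85  86  86  87]
 [ 66  6
[... 598 characters left out ...]
8 136 145 145 143 144 143 134
   94  44  23  29]
 [ 73  73  77  84  90  92  99 101 105 114 115 122 133 141 142 144 144 132
   87  35  15  17]
 [ 71  73  74  74  80  86  93  93  93 101 104 108 116 134 141 142 142 138
  101  54  24  17]
 [ 72  73  73  73  74  78  83  89  91  93  96  94  98 122 139 142 144 143
  128  97  65  44]
 [ 74  74  73  72  74  73  76  81  87  92  91  87  88 109 135 142 146 146
  142 132 118  97]
 [ 72  72  72  73  74  73  72  74  77  83  90  90  89  96 117 132 142 147
  146 146 142 135]
 [ 73  73  74  72  73  72  73  72  74  74  79  86  90  93  96 108 123 140
  147 151 149 147]
 [ 74  73  72  72  72  74  73  73  73  73  74  76  83  90  91  93 101 116
  133 146 148 148]]
```

View pics/g4.png

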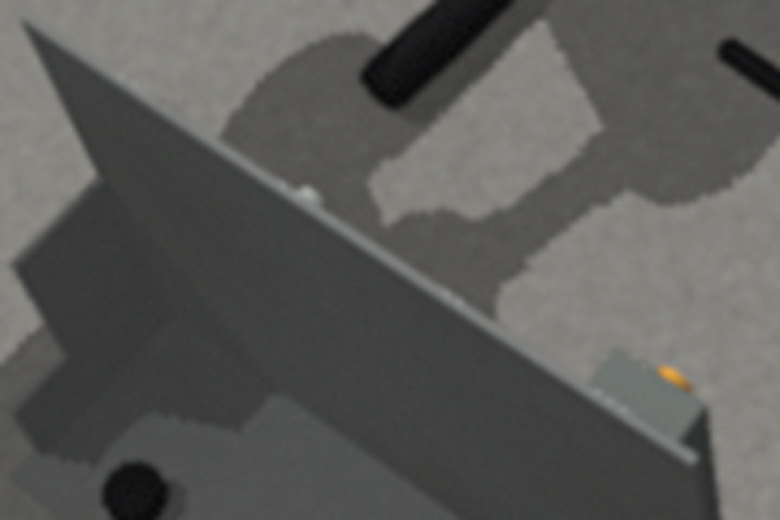

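```bash
python3 - <<'E'
from h import *
b=cv2.imread("pics/s3.png");g=cv2.cvtColor(b,6)
m=(g<60).astype(np.uint8);m[:,:195]=0;m[:,245:]=0;m[:300]=0;m[365:]=0
n,l,s,c=cv2.connectedComponentsWithStats(m)
for i in range(1,n):
    if 4<s[i,4]<60: print(s[i],c[i].round(1))
t=np.array([518.85,-170.95,174.0]);th=np.radians(-96.39);X=np.array([np.cos(th),np.sin(th),0]);Y=np.array([-X[1],X[0],0]);Z=np.array([0,0,1.])
B=t-60.6*Z
pts=[B+X*21+Y*y+Z*z for z in(89,7) for y in(-21,21)]+[B+X*18+Z*62]
print(proj("scene",pts).round(1)); p=pts[0];print("d/dx,dy,dz",(proj("scene",[p+[1,0,0],p+[0,1,0],p+[0,0,1]])-proj("scene",p)).round(2))
E
```

```text
[201 300   6   4  14] [203.9 300.9]
[199 314   6   5  19] [201.3 316.2]
[216 328   3   4   5] [217.  329.2]
[211 343   5   5  17] [212.8 345.1]
[232 356   5   5  16] [233.6 358.4]
[[202.3 315.6]
 [224.7 329.6]
 [212.5 345.5]
 [233.3 358.9]
 [218.  331.4]]
d/dx,dy,dz [[ 0.57  0.27]
 [ 0.41 -0.52]
 [-0.13 -0.4 ]]
```

>>> carry_out(
  rows=[
    [-2, -10, 0, 0],
    [-4, -20, 0, 0],
    [-4.3, -26, 0, 0],
    [-4.3, -26.5, 0, 0],
    [-4.3, -26.5, 0, 0],
    [-4.3, -26.5, 0, 0],
    [-4.3, -26.5, 0, 0],
  ],
)

```text
time: 5.92
tool_pos: [514.6, -197.3, 174.1]
tcp_rot: [-0.007, 1.558, -0.118]
contact_force: [-0.6, -0.0, -3.2]
grip_width: 56.0
```

```bash
cat >>h.py <<'E'
def pan():
    o=get_obs();t=o["tool_pos"];r=t[:2]-[536.8,-232.3];px=np.array([-.1132,-.9936]);py=np.array([.9936,-.1132])
    F=o["contact_force"]
    print("d %.2f y %.2f holez %.2f | Fx %.1f Fy %.1f Fz %.1f"%(-(r@px)-18,r@py,t[2]+1.4,F[:2]@px,F[:2]@py,F[2]),"M",o["moment"].round(2))
E
python3 -c "
from h import *
st();pan()"
```

```text
t 5.9167 pos [ 514.56 -197.32  174.06] yaw -6.39 xaxis [ 0.0124 -0.0015 -0.9999] zaxis [ 0.9937 -0.1112  0.0125] F [-0.56 -0.02 -3.19] w 55.95
d 14.24 y -26.06 holez 175.46 | Fx 0.1 Fy -0.6 Fz -3.2 M [-0.13  0.08 -0.07]
```

Creep in.

>>> carry_out(
  rows=[
    [-0.1, -1, -0.4, 0],
    [-0.2, -2, -0.4, 0],
    [-0.3, -3, -0.4, 0],
    [-0.4, -4, -0.4, 0],
    [-0.4, -4, -0.4, 0],
    [-0.4, -4, -0.4, 0],
  ],
)

```text
time: 6.42
tool_pos: [514.2, -201.4, 173.7]
tcp_rot: [-0.012, 1.558, -0.123]
contact_force: [-0.1, 0.2, -4.3]
grip_width: 55.5
```

```bash
python3 -c "
from h import *
pan()"
```

```text
d 10.16 y -25.96 holez 175.08 | Fx -0.2 Fy -0.1 Fz -4.3 M [-0.1   0.14  0.08]
```

>>> carry_out(
  rows=[
    [-0.1, -0.7, 0, 0],
    [-0.2, -1.4, 0, 0],
    [-0.2, -2, 0, 0],
    [-0.2, -2, 0, 0],
    [-0.2, -2, 0, 0],
  ],
)

```text
time: 6.83
tool_pos: [514.0, -203.4, 173.7]
tcp_rot: [-0.01, 1.558, -0.121]
contact_force: [0.4, -0.1, -4.3]
grip_width: 55.7
```

```bash
python3 -c "
from h import *
pan()"
```

```text
d 8.11 y -25.94 holez 175.07 | Fx 0.0 Fy 0.4 Fz -4.3 M [-0.06  0.11  0.02]
```

>>> carry_out(
  rows=[
    [-0.1, -0.7, 0, 0],
    [-0.2, -1.4, 0, 0],
    [-0.2, -2, 0, 0],
    [-0.2, -2, 0, 0],
    [-0.2, -2, 0, 0],
  ],
)

```text
time: 7.25
tool_pos: [513.7, -205.3, 173.6]
tcp_rot: [0.009, 1.558, -0.103]
contact_force: [-0.6, 1.4, -4.2]
grip_width: 56.0
```

```bash
python3 -c "
from h import *
pan()"
```

```text
d 6.19 y -25.96 holez 175.05 | Fx -1.3 Fy -0.8 Fz -4.2 M [ 0.09  0.11 -0.02]
```

>>> carry_out(
  rows=[
    [-0.1, -0.5, 0, 0],
    [-0.1, -1, 0, 0],
    [-0.1, -1, 0, 0],
    [-0.1, -1, 0, 0],
  ],
)

```text
time: 7.58
tool_pos: [513.6, -206.2, 173.6]
tcp_rot: [0.029, 1.559, -0.083]
contact_force: [0.7, 2.1, -4.8]
grip_width: 55.6
```

```bash
python3 -c "
from h import *
pan()"
```

```text
d 5.28 y -25.98 holez 175.00 | Fx -2.2 Fy 0.5 Fz -4.8 M [0.1  0.12 0.01]
```

>>> carry_out(
  rows=[
    [0.5, -0.1, 0, 0],
    [1, -0.1, 0, 0],
    [1.5, -0.2, 0, 0],
    [1.5, -0.2, 0, 0],
    [1.5, -0.2, 0, 0],
  ],
)

```text
time: 8.0
tool_pos: [514.8, -206.3, 173.5]
tcp_rot: [0.047, 1.559, -0.065]
contact_force: [-1.7, 1.8, -4.0]
grip_width: 56.0
```

```bash
python3 -c "
from h import *
pan()"
```

```text
d 5.30 y -24.80 holez 174.88 | Fx -1.6 Fy -1.9 Fz -4.0 M [ 0.11  0.47 -0.07]
```

>>> carry_out(
  rows=[
    [-0.5, 0, 0, 0],
    [-1, 0.1, 0, 0],
    [-1.5, 0.2, 0, 0],
    [-2, 0.2, 0, 0],
    [-2.5, 0.3, 0, 0],
    [-3, 0.3, 0, 0],
    [-3, 0.3, 0, 0],
    [-3, 0.3, 0, 0],
  ],
)

```text
time: 8.67
tool_pos: [511.8, -206.1, 173.5]
tcp_rot: [0.037, 1.559, -0.075]
contact_force: [0.7, 1.1, -3.6]
grip_width: 56.1
```

```bash
python3 -c "
from h import *
pan()"
```

```text
d 5.24 y -27.81 holez 174.95 | Fx -1.2 Fy 0.6 Fz -3.6 M [ 0.17  0.04 -0.01]
```

>>> carry_out(
  rows=[
    [-0.5, 0, 0, 0],
    [-1, 0.1, 0, 0],
    [-1, 0.1, 0, 0],
    [-1, 0.1, 0, 0],
  ],
)

```text
time: 9.0
tool_pos: [510.9, -206.0, 173.6]
tcp_rot: [0.03, 1.559, -0.082]
contact_force: [1.1, 0.4, -3.9]
grip_width: 56.0
```

```bash
python3 -c "
from h import *
pan()"
```

```text
d 5.18 y -28.74 holez 174.98 | Fx -0.5 Fy 1.1 Fz -3.9 M [ 0.1  -0.16  0.01]
```

>>> carry_out(
  rows=[
    [-0.5, 0, 0, 0],
    [-1, 0.1, 0, 0],
    [-1.5, 0.1, 0, 0],
    [-1.5, 0.1, 0, 0],
    [-1.5, 0.1, 0, 0],
  ],
)

```text
time: 9.42
tool_pos: [509.4, -206.2, 173.7]
tcp_rot: [-0.013, 1.559, -0.125]
contact_force: [1.2, -1.6, -3.7]
grip_width: 55.7
```

```bash
python3 -c "
from h import *
pan();capture('top');pan()"
```

```text
d 4.81 y -30.19 holez 175.07 | Fx 1.4 Fy 1.4 Fz -3.7 M [-0.29 -0.2   0.01]
d 4.85 y -30.16 holez 175.08 | Fx 0.2 Fy 1.1 Fz -4.8 M [-0.27 -0.15  0.02]
```

>>> carry_out(
  rows=[
    [-0.1, -0.7, 0, 0],
    [-0.2, -1.4, 0, 0],
    [-0.2, -2, 0, 0],
    [-0.2, -2, 0, 0],
    [-0.2, -2, 0, 0],
  ],
)

```text
time: 9.88
tool_pos: [509.0, -207.4, 173.6]
tcp_rot: [0.116, 1.559, 0.004]
contact_force: [2.4, 4.9, -2.8]
grip_width: 55.9
```

```bash
python3 -c "
from h import *
pan();capture('top');pan()"
```

```text
d 3.60 y -30.39 holez 175.01 | Fx -5.2 Fy 1.9 Fz -2.8 M [ 0.7  -0.16 -0.03]
d 3.57 y -30.38 holez 175.01 | Fx -5.8 Fy 0.2 Fz -3.4 M [ 0.77 -0.14 -0.04]
```

```bash
python3 - <<'E'
from h import *
a=capture("top")[...,::-1];b=capture("scene")[...,::-1];pan();st()
cv2.imwrite("pics/t5.png",a);cv2.imwrite("pics/s5.png",b)
cv2.imwrite("pics/g5.png",np.hstack([cv2.resize(b[285:385,150:250],(520,520),interpolation=2),cv2.resize(a[230:330,440:490],(260,520),interpolation=2)]))
E
```

```text
d 3.58 y -30.42 holez 175.00 | Fx -5.1 Fy 0.3 Fz -3.1 M [ 0.67 -0.06 -0.03]
t 10.0333 pos [ 509.02 -207.41  173.6 ] yaw -6.4 xaxis [ 1.140e-02 -1.000e-04 -9.999e-01] zaxis [ 0.9937 -0.1115  0.0113] F [ 0.84  5.   -3.07] w 55.6
```

View pics/g5.png

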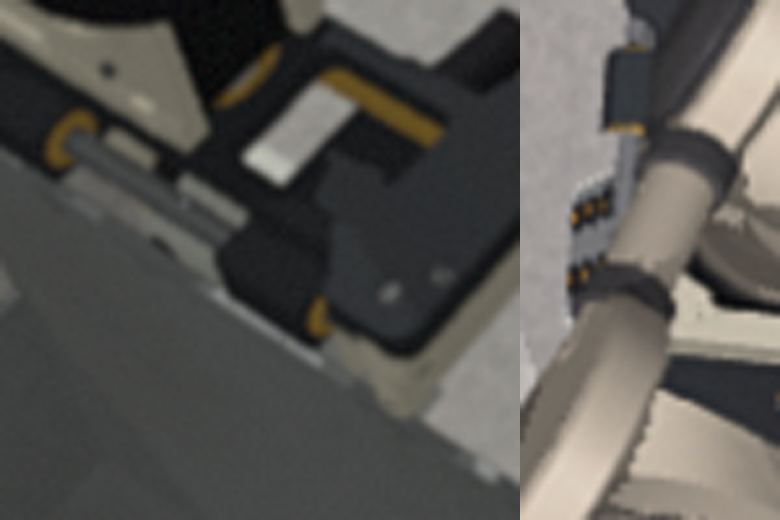

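```bash
python3 - <<'E'
from h import *
g=cv2.cvtColor(cv2.imread("pics/s5.png"),6)
print(g[325:339,170:198])
t=np.array([509.02,-207.41,173.6]);th=np.radians(-96.4);X=np.array([np.cos(th),np.sin(th),0]);Y=np.array([-X[1],X[0],0]);Z=np.array([0,0,1.])
B=t-60.6*Z
pts=[B+X*21+Y*y+Z*89 for y in(-21,21)]+[B+X*23.5+Y*y+Z*89 for y in(-21,21)]+[B+X*18+Y*y+Z*95 for y in (-28,28)]
print(proj("scene",pts).round(1))
p=pts[0];i=np.array([X,Y,Z]);print((proj("scene",p+i)-proj("scene",p)).round(2))
E
```

```text
[[ 83  87  92  96  99  99 101 101  94  78  64  62  66  69  71  74  68  61
   60  65  75  94 109 111 107  97  84  55]
 [ 76  77  84  93  97  98 100 106 106  98  86  73  66  63  66  69  71  70
   67  63  60  72  90 103 108 110 101  69]
 [ 72  71  74  81  91  94  97 105 107 108 105  95  78  69  62  66  67  71
   71  69  65  61  67  80  93 105  96  61]
 [ 71  71  70  73  79  85  93 102 106 108 109 108 100  91  76  68  63  63
   70  71  71  67  63  63  70  80  71  44]
 [ 69  70  72  71  72  75  83  94  99 101 105 107 109 107  97  85  71  63
   62  64  72  73  70  65  53  49  42  31]
 [ 70  70  68  71  71  71  73  80  82  74  81  98 107 111 110 104  94  79
   64  61  64  68  73  65  45  31  30  33]
 [ 72  69  68  69  71  71  72  72  70  54  51  71  95 108 111 110 109  99
   84  72  62  61  62  51  35  30  30  30]
 [ 71  71  70  69  68  69  71  71  69  63  51  49  70  97 107 109 111 110
  105  95  79  57  45  36  32  33  35  32]
 [ 71  71  72  71  69  68  69  69  70  71  67  56  57  76  98 107 108 111
  111 109  93  57  33  32  34  30  32  31]
 [ 70  70  70  71  72  69  67  69  69  72  72  69  62  66  88 101 106 107
  109 109  96  54  30  30  31  31  33  32]
 [ 70  71  69  70  71  70  69  66  67  69  69  70  68  68  76  89 100 104
  106 106  98  58  30  31  32  33  32  33]
 [ 69  70  69  70  70  71  69  67  66  68  67  70  70  71  70  76  85  93
  101 104 101  71  38  27  30  32  33  33]
 [ 70  69  70  69  71  69  71  69  68  67  68  67  69  69  70  72  73  80
   88  98 101  87  52  26  27  32  30  32]
 [ 70  70  70  69  70  71  70  71  70  70  70  70  69  68  69  70  71  73
   77  87  96  94  65  32  22  27  28  31]]
[[181.2 332.6]
 [203.5 347.3]
 [180.  333.9]
 [202.3 348.7]
 [178.1 326.3]
 [208.  345.9]]
[[-0.5   0.51]
 [ 0.52  0.34]
 [-0.16 -0.39]]
```

>>> carry_out(
  rows=[
    [0.5, 0.2, 0, 0],
    [1, 0.4, 0, 0],
    [1.6, 0.4, 0, 0],
    [2.2, 0.4, 0, 0],
    [2.8, 0.4, 0, 0],
    [3.4, 0.4, 0, 0],
    [4, 0.4, 0, 0],
    [4.2, 0.4, 0, 0],
    [4.2, 0.4, 0, 0],
    [4.2, 0.4, 0, 0],
  ],
)

```text
time: 10.87
tool_pos: [513.3, -207.0, 173.6]
tcp_rot: [0.1, 1.559, -0.011]
contact_force: [0.1, 1.6, -5.2]
grip_width: 55.9
```

```bash
python3 -c "
from h import *
pan();capture('top');pan()"
```

```text
d 4.43 y -26.18 holez 174.98 | Fx -1.6 Fy -0.1 Fz -5.2 M [0.34 0.06 0.01]
d 4.46 y -26.16 holez 174.98 | Fx -1.8 Fy -0.1 Fz -5.8 M [0.29 0.1  0.01]
```

>>> carry_out(
  rows=[
    [0, 0, -0.7, 0],
    [0, 0, -1.4, 0],
    [0, 0, -2.1, 0],
    [0, 0, -2.8, 0],
    [0, 0, -3.5, 0],
    [0, 0, -3.5, 0],
    [0, 0, -3.5, 0],
  ],
)

```text
time: 11.5
tool_pos: [513.4, -207.0, 170.0]
tcp_rot: [0.1, 1.559, -0.012]
contact_force: [1.2, 1.8, -4.9]
grip_width: 56.1
```

```bash
python3 -c "
from h import *
pan();capture('top');pan()"
```

```text
d 4.47 y -26.08 holez 171.37 | Fx -1.9 Fy 1.0 Fz -4.9 M [ 0.27 -0.08  0.05]
d 4.45 y -26.07 holez 171.41 | Fx -2.9 Fy 1.1 Fz -4.2 M [ 0.28 -0.11 -0.  ]
```

>>> carry_out(
  rows=[
    [0, 0, -0.7, 0],
    [0, 0, -1.4, 0],
    [0, 0, -2.1, 0],
    [0, 0, -2.8, 0],
    [0, 0, -3.5, 0],
    [0, 0, -3.5, 0],
    [0, 0, -3.5, 0],
  ],
)

```text
time: 12.13
tool_pos: [513.4, -207.0, 166.3]
tcp_rot: [0.118, 1.559, 0.007]
contact_force: [-0.8, 2.0, -3.9]
grip_width: 56.0
```

```bash
python3 -c "
from h import *
pan();capture('top');pan()"
```

```text
d 4.49 y -26.15 holez 167.71 | Fx -1.9 Fy -1.0 Fz -3.9 M [ 0.28 -0.03  0.03]
d 4.49 y -26.15 holez 167.73 | Fx -2.1 Fy 0.5 Fz -4.5 M [ 0.24 -0.02 -0.03]
```

>>> carry_out(
  rows=[
    [0, 0, -0.7, 0],
    [0, 0, -1.4, 0],
    [0, 0, -2.1, 0],
    [0, 0, -2.8, 0],
    [0, 0, -3.5, 0],
    [0, 0, -4.2, 0],
    [0, 0, -4.2, 0],
    [0, 0, -4.2, 0],
  ],
)

```text
time: 12.85
tool_pos: [513.3, -207.0, 162.0]
tcp_rot: [0.132, 1.56, 0.02]
contact_force: [0.3, 2.3, -5.0]
grip_width: 56.0
```

```bash
python3 -c "
from h import *
pan();capture('top');pan()"
```

```text
d 4.51 y -26.22 holez 163.35 | Fx -2.3 Fy 0.1 Fz -5.0 M [ 0.26 -0.05  0.02]
d 4.54 y -26.21 holez 163.36 | Fx -1.6 Fy 1.2 Fz -4.8 M [ 0.22 -0.08  0.  ]
```

>>> carry_out(
  rows=[
    [0, 0, -0.6, 0],
    [0, 0, -1.2, 0],
    [0, 0, -1.8, 0],
    [0, 0, -2.4, 0],
    [0, 0, -2.4, 0],
    [0, 0, -2.4, 0],
  ],
)

```text
time: 13.4
tool_pos: [513.4, -207.0, 159.8]
tcp_rot: [0.113, 1.559, 0.002]
contact_force: [-1.0, 1.9, -1.2]
grip_width: 55.8
```

```bash
python3 -c "
from h import *
pan();capture('top');pan()"
```

```text
d 4.47 y -26.12 holez 161.20 | Fx -1.7 Fy -1.2 Fz -1.2 M [ 0.22  0.08 -0.04]
d 4.47 y -26.13 holez 161.20 | Fx -3.2 Fy -0.6 Fz -1.0 M [ 0.22  0.07 -0.02]
```

>>> carry_out(
  rows=[
    [0, 0, -0.4, 0],
    [0, 0, -0.6, 0],
    [0, 0, -0.6, 0],
    [0, 0, -0.6, 0],
  ],
)

```text
time: 13.78
tool_pos: [513.5, -207.1, 159.6]
tcp_rot: [0.087, 1.559, -0.025]
contact_force: [-1.5, 3.9, 2.1]
grip_width: 55.9
```

```bash
python3 -c "
from h import *
pan();capture('top');pan()"
```

```text
d 4.44 y -26.03 holez 160.97 | Fx -3.7 Fy -1.9 Fz 2.1 M [ 0.26  0.33 -0.07]
d 4.43 y -26.02 holez 160.97 | Fx -3.4 Fy -1.6 Fz 2.6 M [ 0.31  0.33 -0.02]
```

>>> carry_out(
  rows=[
    [0, 0, 0, 0],
    [0, 0, 0, 0],
    [0, 0, 0, 0],
    [0, 0, 0, 0],
    [0, 0, 0, 0],
    [0, 0, 0, 0],
    [0, 0, 0, 0],
    [0, 0, 0, 0],
  ],
  hand=85,
)

```text
time: 14.5
tool_pos: [513.5, -207.1, 159.5]
tcp_rot: [0.086, 1.559, -0.026]
contact_force: [0.2, -0.1, 0.3]
grip_width: 84.5
```

>>> carry_out(
  rows=[
    [0, 0, 10, 0],
    [0, 0, 25, 0],
    [0, 0, 45, 0],
    [0, 0, 70, 0],
    [0, 20, 100, 0],
    [0, 50, 120, 0],
    [0, 90, 140, 0],
    [0, 130, 150, 0],
    [0, 170, 150, 0],
    [0, 210, 150, 0],
    [0, 250, 150, 0],
    [0, 280, 150, 0],
    [0, 280, 150, 0],
    [0, 280, 150, 0],
  ],
)

```text
time: 15.67
tool_pos: [513.3, 74.3, 310.3]
tcp_rot: [0.066, 1.558, -0.043]
contact_force: [-0.4, -0.6, 0.2]
grip_width: 85.0
```

```bash
python3 - <<'E'
from h import *
st();a=capture("top")[...,::-1];b=capture("scene")[...,::-1]
cv2.imwrite("pics/g6.png",np.hstack([cv2.resize(b[285:385,150:250],(400,400),interpolation=2),cv2.resize(a[220:320,420:520],(400,400),interpolation=2)]))
w=a[...].min(2)>190; 
cv2.imwrite("pics/t6.png",a)
E
```

```text
t 15.6667 pos [513.29  74.27 310.3 ] yaw -6.2 xaxis [ 1.290e-02 -5.000e-04 -9.999e-01] zaxis [ 0.9941 -0.108   0.0129] F [-0.4  -0.57  0.16] w 84.95
```

View pics/g6.png

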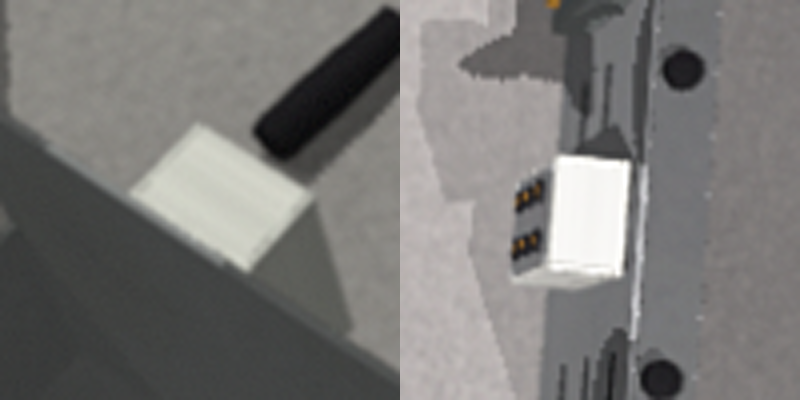

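```bash
python3 - <<'E'
from h import *
a=cv2.imread("pics/t6.png");m=(a.min(2)>215).astype(np.uint8);m[:250]=0;m[295:]=0;m[:,:440]=0;m[:,478:]=0
c=max(cv2.findContours(m,0,2)[0],key=cv2.contourArea)
R=cv2.minAreaRect(onz("top",c.reshape(-1,2),195)[:,:2].astype(np.float32));r=np.array(R[0])-[536.8,-232.3]
print(R,"d",r@[.1132,.9936]-18,"y",r@[.9936,-.1132])
b=capture("top")[...,::-1];print(np.abs(b[255:290,440:478].astype(int)-a[255:290,440:478]).mean())
close_job()
E
```

```text
((514.6290893554688, -208.18984985351562), (35.21238708496094, 56.409767150878906), 83.52825164794922) d 3.446098100585953 y -24.758285812988237
0.5087719298245614
the job is handed in; nothing more can be done
```

The socket box is hanging on the panel's screw, released and at rest, and the job is handed in after about 16 s of the 70 s allowed. The interface gave no verdict, so success rests on my own checks below.

**What I did:** I gripped the pale box across its width, turned it square to the panel and felt for the screw by creeping in. I then squeezed the feet by about 2 mm and pulled straight down about 14 mm. The measured vertical force rose from about −5 N to +2.5 N, which is the screw meeting the top of the slot. The highest force I read was about 6 N, well under the 25 N limit. I then opened the fingers and drew back.

**Last checks, from the top camera at the expected height:**

| Check | Measured | Limit or expected |
|---|---|---|
| Back of the box to the panel face | about 3.4 mm | under 6 mm |
| Box position along the panel, from the slot's middle | about 5 mm | within 18 mm |
| Squareness to the panel | about 0.03° off | about 7° or better |
| Top face of the box | 35 × 56 mm | 36 × 56 mm |
| Movement between the last two pictures | none seen | at rest |
| Force on the tool after letting go | about 0, noise only | near zero |

I did not measure the box's height or lean in the pictures; its height rests on the arm's reading, which put the slot end at 175.0 mm when the screw went home.

**What disagreed:**
- **Screw position:** the two cameras differed by about 3 mm along the panel. Feeling put the screw at about −26 mm, near the top camera's −25 mm.
- **Panel face:** the feet touched about 1.3 mm earlier than the camera-based position predicted.
- **Sideways search:** one probe to −30 mm gave puzzling push forces. I read this as the back wall catching behind the screw head, and went back to −26 mm before pulling down.

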